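Safety-edge check and flap balance hold at a clean assembly station

ROBOT

A 6-joint arm with a two-finger parallel gripper is mounted at the origin on the work surface. World frame = base frame: x ahead of the robot, y to its left, z up, the work surface at z = 0. Lengths are in mm, angles in rad, forces in N, time in s.
With the tool pointing down it reaches from about 350 to 775 mm from the base axis. Payload 7.3 kg.
Tool frame: the origin (TCP) lies at the centre of the arm's flange, where the gripper is bolted on; the fingertips stand 178 mm ahead of it and the grasp point (between the pads) lies 159 mm ahead of it; z points along the fingers, y is the direction in which the jaws open and shut (so a half turn about z gives the same grasp; the last joint's range is limited). The gripper opens to 92 mm and grips with 3 to 60 N. Pads are 19 mm wide; open, the fingers measure 130 mm over their backs; the gripper's body (75 mm by 190 mm) begins 47 mm behind the grasp point.
Start: joints at [1.08, 0.342, 1.524, -0, 1.275, -0.146], TCP at [177.433, 494.111, 404.741] pointing down, gripper open.
Joint ranges: [-2.53, 2.53], [-0.77, 2.02], [0.04, 2.7], [-1, 4.14], [0.28, 2.66], [-3.11, 3.11]. Speed limits (rad/s): [2.57, 2.57, 3.14, 3.14, 3.14, 3.14].

INTERFACE

Orientations are given as [roll, pitch, yaw] about the fixed x, y, z axes, in that order (R = Rz(yaw) Ry(pitch) Rx(roll)).
In Python, from plant import get_obs, capture, close_job gives the robot as it stands. The module is installed in compiled form; this text tells all that it offers.
- The arm moves only by the shell command python3 -m pendant 'ROWS'. ROWS is JSON, a list of rows, each a list of 3 entries, a list of its own where there are three numbers: the shift along the tool's x, y, z in m, then the turn, a rotation vector about the tool's x, y, z in rad, then the finger opening in m, from 0 to 0.0918. In form: [[[tx, ty, tz], [wx, wy, wz], fingers], ...]. A call has 1 to 10 rows; each row is the pose to reach, as a shift and turn from the pose commanded when the call began, along the tool's axes at that moment; what a row does not reach only later rows make up. A row lasts 1/12 s, in which the tool goes at most 41.7 mm and 7.16 degrees, less where a joint would pass 70% of its speed; a pose out of reach is approached as far as the arm can. A call with a gripper value outside its range is refused whole. The fingers move at their own pace and stop on an object; the grip force is fixed at half the most. Time passes only in rows, so rows that repeat a pose let the fingers close. It gives the time, the measured TCP pose, the force and the opening at its end, in the units of the state.
- get_obs(): the state, without advancing time (a new reading comes with each control period).
- capture(name): name is "scene" or "top" or "wrist"; returns a dict with "color" (480x640x3 uint8, red, green, blue), "mtx" (3x3 intrinsics, pixels), "rvec" (rotation vector, rad) and "tvec" (3), from world to camera coordinates, as OpenCV has them. Camera axes: x right, y down, z forward; pixel columns grow to the right and rows downward; lengths in mm; the calibration is good to about 2 mm. A picture is of the moment at which its call begins. There is no depth.
- close_job(): hands the job in, once; it reports no verdict.
The state is a dict: "time": time; "joint_positions": joint angles; "dq": joint speeds; "tau": joint torques, N m; "tool_pos": TCP position; "tcp_rot": TCP orientation; "contact_force": force on the tool from outside, world axes, zero at the start; "moment": the same for the moment, N m; "grip_width": finger opening in mm.
Only numpy, scipy, OpenCV 4.12 (cv2) and the standard library are available. Lean on these libraries where they do the work, as an engineer would, in place of code of your own. Each camera call takes 0.05 s, during which the arm holds its last target. There are 200 camera calls.

TASK

Check the guard of the assembly station: take the red test block, press the black safety edge about half-way down with it at the near yellow mark and slide it, with steady pressure and never off the strip or bottoming out hard, to the far yellow mark, then stand the block back upright on its blue mat and let it go. Then grip the clear flap's orange bar and swing the flap up to its balance point, standing upright, without letting it drop shut or go over backwards, and finish while still holding it there, still, so that a colleague can fit its stay. Leave everything else on the bench where it is.

Things in the scene. Friction and masses are not known exactly. Their poses are not given: they have to be found in the camera images.
- station: the guarded assembly station, a white housing fixed to the bench, 160 mm deep (its x, from -55 to +105 mm), 265 mm wide (its y, from -130 to +135 mm), about 86 mm high. Origin on the bench under it; its x axis points away from the robot (the station is turned by up to 15 degrees), y to the left, z up. A clear hinged flap covers its middle, a black rubber safety edge runs along its left side, lamps on its right side
- flap (a joint): angle of the clear flap with grey frame (160 mm wide along the hinge, 8 mm thick, about 0.4 kg), in rad: 0 shut and level, grows as its front rises. It swings freely on its far side about a hinge along the station's y. Its weight lies in its own plane, so it balances exactly when the panel stands upright, at 1.571; short of that it falls shut, past that it falls over backwards (stop at 2.5). Nothing but a hand holds it up
- flap_bar (a point): middle of the flap's orange grip bar: a round bar 14 mm thick, 126 mm long, parallel to the hinge, 170 mm from the hinge line in the flap's plane, carried by two arms 55 mm either side of its middle; clear gap of 38 mm between bar and flap frame between the arms. With the flap shut it sticks out level in front of the station, 88 mm above the bench with free room under it. The bar can turn in a pinching grip as the flap swings
- flap_hinge (a point): middle of the flap's hinge line, in the station's frame at x 75, y 0, z 88 mm
- edge (a joint): how far the safety edge is pressed down, in m: 0 free, 0.008 bottomed out. The whole strip sinks evenly on springs: 2.4 N to start it, then 0.8 N per mm (5.6 N half-way)
- edge_near (a point): middle of the yellow mark at the near end of the safety edge, on the strip's top face. The strip is 150 mm long (along the station's x), 22 mm wide, its top 102 mm above the bench when free; at the station's x -25, y 115 mm
- edge_far (a point): middle of the yellow mark at the far end of the safety edge, on its top face, at the station's x 75, y 115 mm: 100 mm beyond the near mark
- block_mid (a point): centre (half-way up) of the loose test block, 64 mm tall, standing upright: white foot 46 x 40 x 14 mm below, red grip 36 mm (its x) x 28 mm (its y) x 50 mm above; about 0.12 kg. Its underside is the testing face
- mat: blue mat fixed to the bench, 130 mm (its x) x 120 mm (its y) x 4 mm thick, on which the test block stands; origin under its centre
- bin_a: grey-black open parts bin, 150 x 110 x 75 mm, with small black fittings, a bystander; origin under its centre
- bin_b: grey-black open parts bin, 150 x 110 x 75 mm, with clear tubes, a bystander; origin under its centre
- wipe_bottle: white bottle with a blue cap, 60 mm across, 160 mm tall, a bystander; origin under its centre
- jar: clear jar with a black cap, 64 mm across, 80 mm tall, a bystander; origin under its centre
- driver: blue screwdriver lying on the bench, a bystander; origin on the bench under its middle
- tray: empty white tray, 130 x 180 x 25 mm, a bystander; origin under its centre
Things that resemble listed ones, but are neither listed nor needed, are in the scene too. What is meant by the part that bears block_mid is not purple or turquoise, and is the smaller of those in its own colour.

How it is judged (in metres and radians):
On the way, in this order (a step that is already met when the one before it is completed fails the run):
1. the block presses the safety edge at the near mark (block centre within 15 mm along, 15 mm across; edge pressed 1.5 to 7.4 mm) (x of block_mid in the frame of station between -0.04 and -0.01 m and y of block_mid in the frame of station between 0.1 and 0.13 m and value of joint edge between 0.0015 and 0.0074 m and contact force between block and edge above 1 N), for 0.1 s.
2. still pressing with the block, 25 mm past the near mark (x of block_mid in the frame of station between -0.009 and 0.009 m and y of block_mid in the frame of station between 0.1 and 0.13 m and value of joint edge between 0.0015 and 0.0074 m and contact force between block and edge above 1 N), for 0.04 s.
3. still pressing with the block, 50 mm past the near mark (x of block_mid in the frame of station between 0.016 and 0.034 m and y of block_mid in the frame of station between 0.1 and 0.13 m and value of joint edge between 0.0015 and 0.0074 m and contact force between block and edge above 1 N), for 0.04 s.
4. still pressing with the block, 75 mm past the near mark (x of block_mid in the frame of station between 0.041 and 0.059 m and y of block_mid in the frame of station between 0.1 and 0.13 m and value of joint edge between 0.0015 and 0.0074 m and contact force between block and edge above 1 N), for 0.04 s.
5. the block presses the safety edge at the far mark (within 15 mm along) (x of block_mid in the frame of station between 0.06 and 0.09 m and y of block_mid in the frame of station between 0.1 and 0.13 m and value of joint edge between 0.0015 and 0.0074 m and contact force between block and edge above 1 N), for 0.1 s.
6. the block stands upright on its mat again, let go, the flap still shut (x of block_mid in the frame of mat between -0.06 and 0.06 m and y of block_mid in the frame of mat between -0.055 and 0.055 m and z of block_mid in the frame of mat below 0.04 m and angle between block_mid's own z axis and vertical below 0.1 rad and contact force between the fingers and block below 0.05 N and contact force between block and mat above 0.5 N and value of joint flap below 0.15 rad), for 0.2 s.
7. the fingers hold the flap upright and still at its balance point (within 0.07 rad) (value of joint flap between 1.501 and 1.641 rad and velocity of joint flap between -0.06 and 0.06 rad/s and contact force between the fingers and flap above 1 N and contact force between block and flap below 0.05 N), for 0.4 s.
At the end, for the whole second after the job is handed in: The fingers touch and hold the flap (over 1 N) at 1.571 rad within 0.07 rad, turning slower than 0.06 rad/s; the test block stands upright (within 0.1 rad) on the blue mat, centre over the mat, untouched by the fingers and clear of the flap (all of step 7 and x of block_mid in the frame of mat between -0.06 and 0.06 m and y of block_mid in the frame of mat between -0.055 and 0.055 m and z of block_mid in the frame of mat below 0.04 m and angle between block_mid's own z axis and vertical below 0.1 rad and contact force between the fingers and block below 0.05 N and contact force between block and mat above 0.5 N); the arm keeps its last pose, push and grip.
It fails at once if the flap goes over backwards (more than 0.3 rad past upright) (value of joint flap above 1.87 rad).
It fails at once if the flap drops shut (falls faster than 2 rad/s) (velocity of joint flap below -2 rad/s).
It fails at once if the safety edge is pressed with more than 25 N (contact force between anything else and edge above 25 N).
It fails at once if the test block is knocked over (angle between block_mid's own z axis and vertical above 0.9 rad).
It fails at once if a bystander (bin, bottle, jar, screwdriver, tray) is moved by more than 25 mm (distance of any of bin_a, bin_b, wipe_bottle, jar, driver, tray from where it was at the start of the episode above 0.025 m).
It also fails if it takes over 72 s, if anything falls off the work surface, if the arm or the gripper's body presses on something with over 40 N, if the wrist force passes 120 N, or if a joint passes its speed limit or range.

## Working session

There is one attempt and no reset: what is moved stays moved. The work goes in short steps, Python scripts to look and compute and a shell command to move; the robot and the scene stay as the last step left them, time stands still between calls to the robot, and variables do not carry over. Pictures are saved under pics/ and viewed, about 8 in all and at most 12, crops included, and the job is handed in when it is done.

```bash
mkdir -p pics
python3 - <<'E'
from plant import get_obs,capture
import cv2,numpy as np
o=get_obs()
for k in o: print(k,np.round(o[k],3))
for n in("scene","top"):
    c=capture(n); cv2.imwrite(f"pics/{n}0.png",c["color"][:,:,::-1]); np.savez(f"{n}0.npz",**c)
    R=cv2.Rodrigues(np.array(c["rvec"]))[0]; print(n,-R.T@np.array(c["tvec"]).ravel(),np.array(c["mtx"]).tolist())
E
```

```text
time 0.0
joint_positions [ 1.08   0.343  1.525 -0.     1.275 -0.146]
dq [-0.001 -0.001  0.001  0.002 -0.    -0.   ]
tau [ -0.    -43.124 -24.422   0.072   0.056  -0.   ]
tool_pos [177.353 493.978 404.051]
tcp_rot [-3.14  -0.     2.797]
contact_force [ 0.032  1.282 -0.48 ]
moment [-0.038  0.012 -0.022]
grip_width 91.819
scene [1872.919766    273.29393561  938.08228054] [[611.3342758378233, 0.0, 322.43658451079887], [0.0, 611.3342758378233, 238.48184801344465], [0.0, 0.0, 1.0]]
top [ 360.07647119  -44.04332125 1410.04037339] [[533.3350644491103, 0.0, 319.7766662490039], [0.0, 533.3350644491103, 230.89439289885843], [0.0, 0.0, 1.0]]
```

View pics/scene0.png

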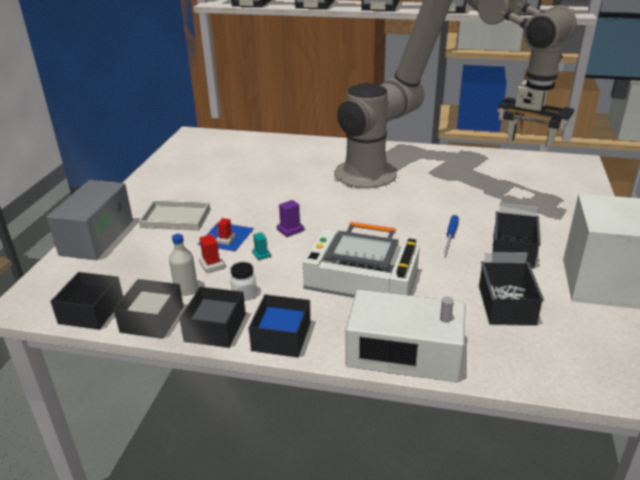

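View pics/top0.png

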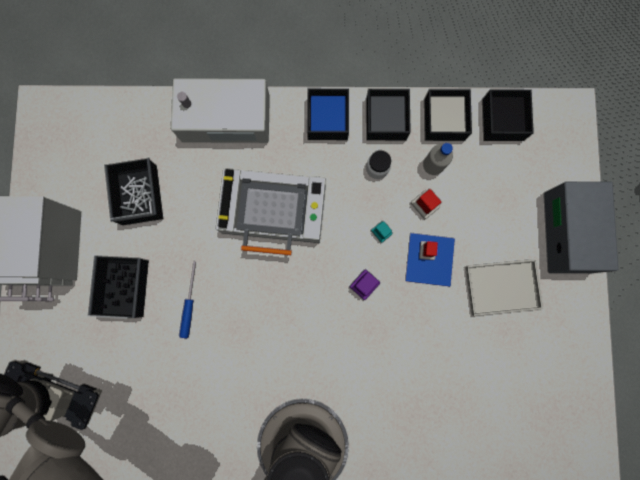

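The scene view shows the small red block on its mat at (225,230), with the bigger red look-alike at (210,252). The station is at (365,260), its orange bar at (372,227) and the strip at (407,258). In the top view the block is at (430,249), the mat at (430,260), the bar at (267,250), and the strip runs from (225,234) to (229,178).

```bash
cat > h.py <<'E'
import cv2,numpy as np
from scipy.spatial.transform import Rotation as Rn
def cam(c):
    R=cv2.Rodrigues(np.array(c["rvec"],float))[0]; t=np.array(c["tvec"],float).ravel()
    return np.array(c["mtx"],float),R,t
def ray(c,uv):
    K,R,t=cam(c); d=R.T@np.linalg.inv(K)@np.array([uv[0],uv[1],1.]); return -R.T@t,d/np.linalg.norm(d)
def onz(c,uv,z):
    o,d=ray(c,uv); return o+d*(z-o[2])/d[2]
def tri(c1,u1,c2,u2):
    P=[]
    for c in(c1,c2):
        K,R,t=cam(c); P.append(K@np.c_[R,t])
    X=cv2.triangulatePoints(P[0],P[1],np.array(u1,float).reshape(2,1),np.array(u2,float).reshape(2,1)).ravel(); return X[:3]/X[3]
def proj(c,X):
    K,R,t=cam(c); p=K@(R@np.array(X)+t); return p[:2]/p[2]
HUE=dict(red=[(0,6),(174,180)],orange=[(7,17)],yellow=[(22,34)],blue=[(100,125)])
def blobs(c,col,amin=15,smin=130,vmin=70):
    hsv=cv2.cvtColor(c["color"],cv2.COLOR_RGB2HSV); m=np.zeros(hsv.shape[:2],np.uint8)
    for a,b in HUE[col]: m|=cv2.inRange(hsv,(a,smin,vmin),(b,255,255))
    n,l,s,ce=cv2.connectedComponentsWithStats(m)
    out=[]
    for i in range(1,n):
        if s[i,4]>=amin:
            ct=np.argwhere(l==i)[:,::-1].astype(np.float32)
            out.append((int(s[i,4]),ce[i],cv2.minAreaRect(ct)))
    return out
E
python3 - <<'E'
from h import *
for n in("scene","top"):
    c=dict(np.load(n+"0.npz"))
    for k in HUE:
        for b in blobs(c,k,amin=8): print(n,k,b[0],np.round(b[1],1),np.round(b[2][0],1),np.round(b[2][1],1),round(b[2][2],1))
E
```

```text
scene red 202 [224.1 228.1] [224. 228.] [18.4 11.4] 84.8
scene red 400 [209.3 249. ] [209.6 249.1] [27.9 15.6] 79.7
scene orange 17 [193.6   1.7] [193.5   2. ] [4. 3.] 90.0
scene orange 17594 [284.5  70.8] [284.2  74.8] [185. 117.] 1.8
scene orange 21 [383.5  27. ] [383.5  27. ] [12.  1.] 90.0
scene orange 163 [372.2 226.8] [372.  226.8] [44.7  3.8] 8.5
scene yellow 31 [410.7 242.7] [410.5 243. ] [4. 7.] 90.0
scene yellow 16 [319.  245.5] [319.  245.5] [3. 4.] 90.0
scene yellow 37 [403.2 264.8] [403. 265.] [4. 8.] 90.0
scene blue 23505 [111.5  77.6] [111.5  84.6] [193.3 157.8] 81.9
scene blue 35 [190.4  26.1] [190.5  26.4] [11.6  3.5] 78.7
scene blue 2638 [481.   97.3] [482.   97.5] [44.  64.6] 5.2
scene blue 118 [452.6 225.1] [452.6 225.2] [ 6.5 19.1] 15.9
scene blue 47 [214.3 231.1] [215.3 230.9] [7.8 8.4] 38.7
scene blue 328 [236.7 237.3] [234.  237.1] [17.2 34.4] 39.5
scene blue 68 [177.2 238.6] [177. 239.] [8. 8.] 90.0
scene blue 893 [281.  319.3] [280.6 319.1] [43.1 23.2] 7.4
top red 248 [430.  199.5] [430.1 199.4] [17.5 14.2] 50.2
top red 146 [430.9 248.5] [431. 249.] [14. 10.] 90.0
top orange 229 [265.7 249.9] [265.6 249.9] [49.4  4.6] 5.6
top yellow 38 [228.2 177.9] [228. 178.] [4. 8.] 90.0
top yellow 28 [314.2 205.1] [314.5 205.5] [5. 5.] 90.0
top yellow 39 [223.2 217. ] [223. 217.] [4. 8.] 90.0
top blue 1192 [327.5 113. ] [328. 113.] [34. 34.] 90.0
top blue 95 [446.3 148.1] [446. 148.] [10. 10.] 90.0
top blue 1782 [430.1 261.2] [429.7 259.4] [44.4 48.4] 5.4
top blue 316 [185.9 318.8] [185.9 318.5] [ 8.5 38. ] 8.1
```

```bash
python3 - <<'E'
from h import *
s=dict(np.load("scene0.npz"));t=dict(np.load("top0.npz"))
for n,a,b in [("near",(410.7,242.7),(223.2,217)),("far",(403.2,264.8),(228.2,177.9)),("bar",(372.1,226.8),(265.7,249.9)),("red",(224.1,228.1),(430.9,248.5))]:
    X=tri(s,a,t,b); print(n,X.round(1),"reproj top",(proj(t,X)-b).round(2))
N=onz(t,(223.2,217),102);F=onz(t,(228.2,177.9),102);B=onz(t,(265.7,249.9),92)
print("z102",N,F,np.linalg.norm(F-N),B)
d=F-N; print("yaw",np.degrees(np.arctan2(d[1],d[0])))
print("bar ang",[onz(t,p,92).round(1) for p in cv2.boxPoints(((265.6,249.9),(49.4,4.6),5.6))])
print("block top",onz(t,(430.9,248.5),66),"mat",onz(t,(429.9,259.6),4))
# image of hinge/bar from strip
y=np.arctan2(d[1],d[0]); ex=np.array([np.cos(y),np.sin(y)]);ey=np.array([-ex[1],ex[0]])
O=(N+F)[:2]/2-25*ex-115*ey; print("O",O,"bar pred",O-95*ex)
E
python3 -c "
import cv2;i=cv2.imread('pics/top0.png');cv2.imwrite('pics/c1.png',cv2.resize(i[160:300,200:470],None,fx=2.96,fy=2.96,interpolation=cv2.INTER_CUBIC))"
```

```text
near [568.5 201.2 101.6] reproj top [-1.31  0.16]
far [667.9 192.1 101. ] reproj top [-1.5   0.19]
bar [488.3  93.7  88.8] reproj top [-0.58  0.09]
red [ 497.5 -325.2   44.4] reproj top [-1.06  0.32]
z102 [568.83170327 197.89948559 102.        ] [668.16257112 188.18254141 102.        ] 99.80501145924399 [488.22648828  91.90670188  92.        ]
yaw -5.587126300624174
bar ang [array([488.3, 153.7,  92. ]), array([499.7, 152.9,  92. ]), array([488.2,  30.6,  92. ]), array([476.8,  31.6,  92. ])]
block top [ 496.13438564 -323.48137289   66.        ] mat [ 472.95748662 -333.04967003    4.        ]
O [582.41958734  81.02132596] bar pred [487.87090378  90.27045767]
```

View pics/c1.png

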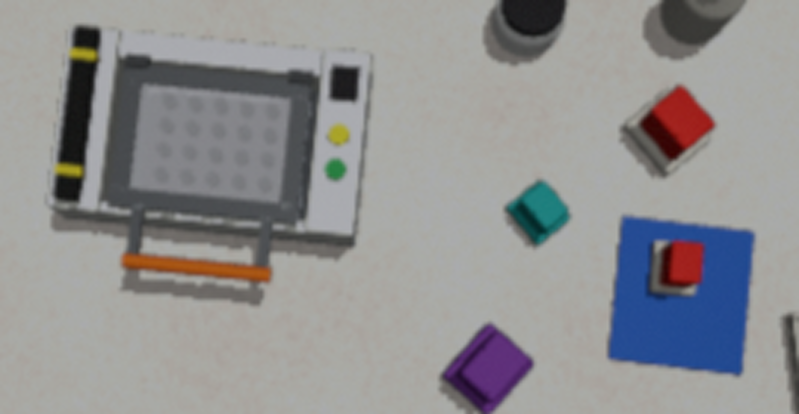

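```bash
cat >> h.py <<'E'
from plant import get_obs,capture
def pose():
    o=get_obs(); return np.array(o["tool_pos"]),Rn.from_euler('xyz',o["tcp_rot"])
def go(p,rpy=None,base=None):
    "shift (m) and turn in tool axes from measured (or given) pose to world TCP p, rpy"
    P,R=base or pose(); d=R.inv().apply(np.array(p)-P)/1000
    w=(R.inv()*Rn.from_euler('xyz',rpy)).as_rotvec() if rpy is not None else np.zeros(3)
    print("shift",d.round(4),"turn",w.round(4),"rows>=",max(np.linalg.norm(d)/.0417,np.degrees(np.linalg.norm(w))/7.16).round(1))
E
python3 - <<'E'
from h import *
c=capture("wrist"); o,d=ray(c,(320,240)); P,R=pose()
print("cam in tool",R.inv().apply(o-P).round(1),"axis",R.inv().apply(d).round(3), np.array(c["mtx"])[0,0])
Y=np.radians(180-5.6)
go((430,100,400)); go((430,100,400),(np.pi,0,Y))
E
```

```text
cam in tool [83.9  0.3 21.2] axis [-0.305 -0.006  0.952] 380.41434973960577
shift [-0.3709 -0.2854  0.0045] turn [0. 0. 0.] rows>= 11.2
shift [-0.3709 -0.2854  0.0045] turn [-0.0012 -0.0003 -0.2471] rows>= 11.2
```

```bash
python3 -m pendant '[[[-0.15,-0.115,0.002],[0,0,-0.1],0.0918],[[-0.371,-0.285,0.0045],[0,0,-0.247],0.0918],[[-0.371,-0.285,0.0045],[0,0,-0.247],0.0918],[[-0.371,-0.285,0.0045],[0,0,-0.247],0.0918],[[-0.371,-0.285,0.0045],[0,0,-0.247],0.0918],[[-0.371,-0.285,0.0045],[0,0,-0.247],0.0918],[[-0.371,-0.285,0.0045],[0,0,-0.247],0.0918],[[-0.371,-0.285,0.0045],[0,0,-0.247],0.0918],[[-0.371,-0.285,0.0045],[0,0,-0.247],0.0918],[[-0.371,-0.285,0.0045],[0,0,-0.247],0.0918]]'
python3 -c "
from h import *
go((480,-322,380),(np.pi,0,np.radians(174.4)));print(get_obs()['joint_positions'])"
```

```text
time: 0.98
tool_pos: [400.8, 145.2, 400.8]
tcp_rot: [3.141, 0.0, 3.044]
contact_force: [0.3, 0.9, -0.1]
grip_width: 91.5
shift [-0.1244 -0.4572  0.0207] turn [ 0.0002  0.0001 -0.0001] rows>= 11.4
[ 1.67233244e-01  1.64167137e-01  1.77905932e+00  1.95384690e-04
  1.19820290e+00 -1.30581017e+00]
```

```bash
python3 -m pendant '[[[-0.124,-0.457,0.021],[0,0,0],0.0918],[[-0.124,-0.457,0.021],[0,0,0],0.0918],[[-0.124,-0.457,0.021],[0,0,0],0.0918],[[-0.124,-0.457,0.021],[0,0,0],0.0918],[[-0.124,-0.457,0.021],[0,0,0],0.0918],[[-0.124,-0.457,0.021],[0,0,0],0.0918],[[-0.124,-0.457,0.021],[0,0,0],0.0918],[[-0.124,-0.457,0.021],[0,0,0],0.0918],[[-0.124,-0.457,0.021],[0,0,0],0.0918],[[-0.124,-0.457,0.021],[0,0,0],0.0918]]'
python3 -m pendant '[[[-0.01,-0.04,0.001],[0,0,0],0.0918],[[-0.01,-0.04,0.001],[0,0,0],0.0918],[[-0.01,-0.04,0.001],[0,0,0],0.0918]]'
python3 - <<'E'
from h import *
c=capture("wrist"); np.savez("w1.npz",**c); cv2.imwrite("pics/w1.png",c["color"][:,:,::-1])
print(pose()[0],get_obs()['joint_positions'])
for k in("red","blue"):
    for b in blobs(c,k,60): print(k,b[0],b[1].round(1),np.round(b[2][0]),np.round(b[2][1]),b[2][2])
E
```

```text
time: 1.82
tool_pos: [469.4, -265.5, 382.0]
tcp_rot: [3.141, -0.0, 3.043]
contact_force: [1.6, -0.3, 0.4]
grip_width: 91.5
time: 2.07
tool_pos: [475.3, -306.2, 380.1]
tcp_rot: [3.141, -0.001, 3.041]
contact_force: [0.3, 0.6, -0.1]
grip_width: 92.0
[ 475.36693366 -304.6631952   380.37311756] [-7.05780450e-01  4.34487345e-01  1.45071664e+00  4.16102700e-04
  1.25836401e+00 -2.17729937e+00]
red 1730 [303.8 248.9] [304. 248.] [53. 33.] 90.0
red 368 [318.9 340.5] [319. 338.] [38. 16.] -0.0
red 1635 [324.3 395.3] [322. 399.] [36. 61.] 90.0
blue 13594 [293.3 201.1] [294. 209.] [129. 130.] 0.6986942887306213
```

View pics/w1.png

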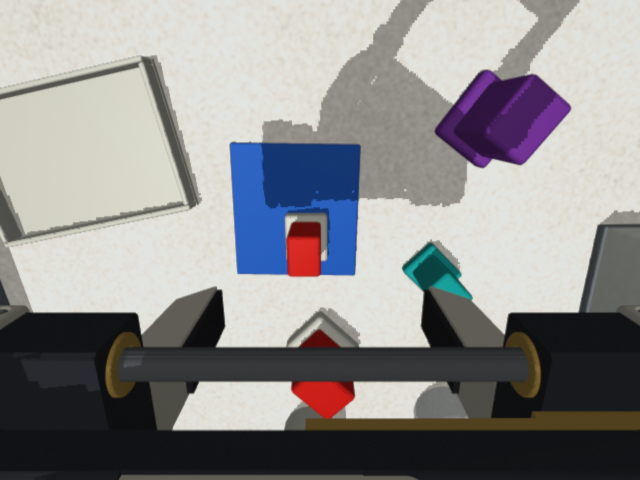

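Run:
```python
from h import *
c=dict(np.load("w1.npz")); t=dict(np.load("top0.npz"))
for b in blobs(c,"red",60,130,185): print("bright",b[0],b[1].round(1),b[2])
u=blobs(c,"red",60,130,185)[0]
tt=[b for b in blobs(t,"red",20,130,185)]; print([(b[0],b[1],b[2]) for b in tt])
for z in(64,68): print(z,onz(c,u[2][0],z).round(1),[onz(c,p,z).round(1)[:2] for p in cv2.boxPoints(u[2])])
tb=min(tt,key=lambda b:abs(b[1][1]-249)); X=tri(c,u[2][0],t,tb[2][0]); print("tri",X,proj(c,X)-u[2][0])
m=blobs(c,"blue",5000)[0]; print("mat",onz(c,m[2][0],4),[onz(c,p,4).round(1)[:2] for p in cv2.boxPoints(m[2])])
hsv=cv2.cvtColor(c["color"],cv2.COLOR_RGB2HSV); print(hsv[200:290:4,304].tolist())
```

```text
bright 1108 [302.8 256.6] ((303.0, 256.5), (37.0, 30.0), 90.0)
bright 1254 [322.9 397. ] ((322.6341552734375, 395.2073669433594), (50.287960052490234, 32.95266342163086), 38.65980529785156)
[]
64 [ 498.1 -323.7   64. ] [array([ 481., -334.]), array([ 483.5, -309.7]), array([ 515.8, -313.1]), array([ 513.3, -338.1])]
68 [ 496.7 -323.3   68. ] [array([ 479.8, -333.5]), array([ 482.2, -309.5]), array([ 514.1, -312.9]), array([ 511.6, -337.6])]Traceback (most recent call last):
  File "<stdin>", line 7, in <module>
ValueError: min() iterable argument is empty
```

Run:
```python
from h import *
go((497,-323,202),(np.pi,0,np.radians(174.4)))
c=dict(np.load("w1.npz")); m=blobs(c,"blue",5000)[0]; print("mat",onz(c,m[2][0],4),[onz(c,p,4).round(1)[:2] for p in cv2.boxPoints(m[2])])
```

```text
shift [-0.0236 -0.0164  0.1783] turn [ 0.0015 -0.0014 -0.0017] rows>= 4.3
mat [ 470.41114165 -332.11791297    4.        ] [array([ 529.5, -405.8]), array([ 404., -382.]), array([ 417.2, -265.8]), array([ 544.4, -276.5])]
```

```bash
python3 -m pendant '[[[-0.0236,-0.0164,0.03],[0,0,0],0.0918],[[-0.0236,-0.0164,0.07],[0,0,0],0.0918],[[-0.0236,-0.0164,0.11],[0,0,0],0.0918],[[-0.0236,-0.0164,0.15],[0,0,0],0.0918],[[-0.0236,-0.0164,0.178],[0,0,0],0.0918],[[-0.0236,-0.0164,0.178],[0,0,0],0.0918],[[-0.0236,-0.0164,0.178],[0,0,0],0.0918]]'
python3 -c "
from h import *
go((497,-323,202),(np.pi,0,np.radians(174.4)))"
```

```text
time: 2.7
tool_pos: [497.6, -321.4, 202.9]
tcp_rot: [3.14, -0.002, 3.045]
contact_force: [1.1, -0.1, 0.4]
grip_width: 92.0
shift [ 0.0004 -0.0017  0.0009] turn [ 0.0019 -0.0024  0.0014] rows>= 0.0
```

```bash
python3 -m pendant '[[[0,-0.0015,0.001],[0,0,0],0.05],[[0,-0.0015,0.001],[0,0,0],0.02],[[0,-0.0015,0.001],[0,0,0],0.02],[[0,-0.0015,0.001],[0,0,0],0.02],[[0,-0.0015,0.001],[0,0,0],0.02],[[0,-0.0015,0.001],[0,0,0],0.02],[[0,-0.0015,0.001],[0,0,0],0.02],[[0,-0.0015,0.001],[0,0,0],0.02]]'
python3 -c "
from h import *
P=[]
for i in range(1): P=pose()[0]
print(P,pose()[1].as_euler('xyz'),get_obs()['contact_force'])"
```

```text
time: 3.37
tool_pos: [497.4, -324.2, 202.3]
tcp_rot: [3.142, 0.0, 3.044]
contact_force: [0.6, 0.1, 0.2]
grip_width: 43.1
[ 497.36501511 -324.22275676  202.33535388] [3.14155962e+00 5.75887180e-05 3.04375992e+00] [0.62668812 0.12569859 0.1549492 ]
```

```bash
python3 -m pendant '[[[0,0,0],[0,0,0],0.02],[[0,0,0],[0,0,0],0.02],[[0,0,0],[0,0,0],0.02],[[0,0,0],[0,0,0],0.02],[[0,0,0],[0,0,0],0.02],[[0,0,0],[0,0,0],0.02]]'
python3 -m pendant '[[[0,0,-0.01],[0,0,0],0.02],[[0,0,-0.04],[0,0,0],0.02],[[0,0,-0.08],[0,0,0],0.02],[[0,0,-0.12],[0,0,0],0.02],[[0,0,-0.15],[0,0,0],0.02],[[0,0,-0.15],[0,0,0],0.02],[[0,0,-0.15],[0,0,0],0.02]]'
python3 - <<'E'
from h import *
c=capture("wrist"); np.savez("w2.npz",**c); cv2.imwrite("pics/w2.png",c["color"][:,:,::-1])
o=get_obs(); print(o["tool_pos"],o["contact_force"])
E
```

```text
time: 3.87
tool_pos: [497.4, -324.2, 202.2]
tcp_rot: [3.141, -0.0, 3.044]
contact_force: [-0.0, -1.2, -0.5]
grip_width: 27.8
time: 4.45
tool_pos: [497.5, -324.2, 355.0]
tcp_rot: [-3.139, 0.004, 3.044]
contact_force: [-0.8, 0.8, -1.5]
grip_width: 28.1
[ 497.14334648 -323.97234747  352.86391203] [-0.32319941 -0.33157786 -2.13336772]
```

View pics/w2.png

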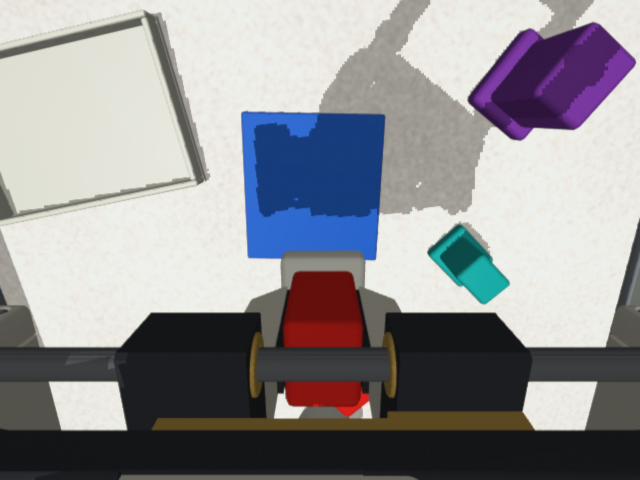

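The block is in the grip: 28 mm opening, grip between the pads at about (323,335). Moving to the station.

```bash
python3 -c "
from h import *
go((600,197,385),(np.pi,0,np.radians(174.5)))"
```

```text
shift [-0.0515  0.5285 -0.0323] turn [-0.0004  0.0007 -0.0018] rows>= 12.8
```

```bash
python3 -m pendant '[[[-0.01,0.02,-0.03],[0,0,0],0.02],[[-0.0515,0.5285,-0.033],[0,0,-0.002],0.02],[[-0.0515,0.5285,-0.033],[0,0,-0.002],0.02],[[-0.0515,0.5285,-0.033],[0,0,-0.002],0.02],[[-0.0515,0.5285,-0.033],[0,0,-0.002],0.02],[[-0.0515,0.5285,-0.033],[0,0,-0.002],0.02],[[-0.0515,0.5285,-0.033],[0,0,-0.002],0.02],[[-0.0515,0.5285,-0.033],[0,0,-0.002],0.02],[[-0.0515,0.5285,-0.033],[0,0,-0.002],0.02],[[-0.0515,0.5285,-0.033],[0,0,-0.002],0.02]]'
python3 -c "
from h import *
go((600,197,385),(np.pi,0,np.radians(174.5)))"
```

```text
time: 5.33
tool_pos: [575.8, 65.8, 382.6]
tcp_rot: [-3.141, -0.004, 3.046]
contact_force: [0.2, -0.6, -0.3]
grip_width: 28.0
shift [-0.0115  0.1329 -0.0025] turn [-0.0002 -0.0039  0.0001] rows>= 3.2
```

```bash
python3 -m pendant '[[[-0.0115,0.131,-0.003],[0,0,0],0.02],[[-0.0115,0.131,-0.003],[0,0,0],0.02],[[-0.0115,0.131,-0.003],[0,0,0],0.02],[[-0.0115,0.131,-0.003],[0,0,0],0.02],[[-0.0115,0.131,-0.003],[0,0,0],0.02],[[-0.0115,0.131,-0.003],[0,0,0],0.02]]'
python3 - <<'E'
from h import *
c=capture("wrist"); np.savez("w3.npz",**c); cv2.imwrite("pics/w3.png",c["color"][:,:,::-1])
o=get_obs(); print(o["tool_pos"],o["tcp_rot"],o["contact_force"],o["joint_positions"])
t=dict(np.load("top0.npz"))
for k in("yellow","orange"):
  for b in blobs(c,k,40): print(k,b[0],b[1].round(1),b[2],onz(c,b[1],102).round(1))
E
```

```text
time: 5.83
tool_pos: [599.8, 192.9, 385.6]
tcp_rot: [-3.14, -0.003, 3.047]
contact_force: [0.2, -0.6, -1.0]
grip_width: 28.2
[599.96481375 191.94933296 386.11842927] [-3.14021527e+00 -2.63113879e-03  3.04526326e+00] [ 0.07410291 -0.86535782 -0.90983918] [ 1.88189973e-01  5.51548129e-01  1.23819311e+00 -5.97345747e-04
  1.35476344e+00 -1.28614988e+00]
yellow 401 [330. 198.] ((330.0, 198.0), (12.0, 30.0), 90.0) [568.9 201.2 102. ]
yellow 433 [ 44.2 263.9] ((44.40000915527344, 263.800048828125), (22.360679626464844, 23.25510597229004), 63.43495178222656) [598.2 -13.7 102. ]
orange 3800 [159.6  92.5] ((159.0227813720703, 93.05323028564453), (21.14011573791504, 190.03070068359375), 89.67811584472656) [489.9  97.9 102. ]
```

View pics/w3.png

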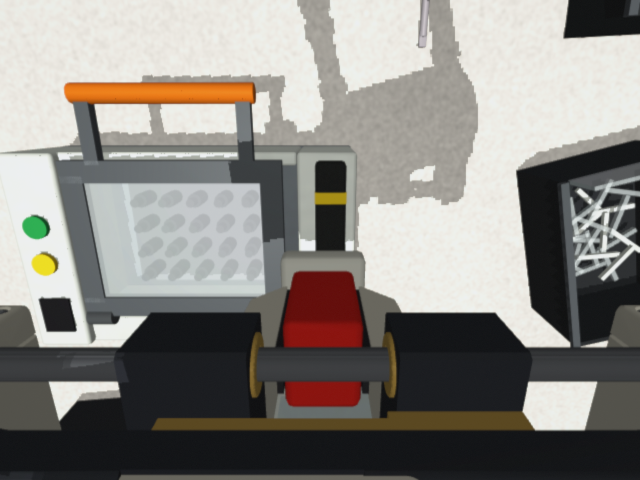

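Run:
```python
from h import *
c=dict(np.load("w3.npz")); P,R=pose()
for z in(188,202): X=onz(c,(323.5,252),z); print(z,(X-P).round(1))
go((569.3,199.6,312),(np.pi,0,np.radians(174.6)))
```

```text
188 [ -21.7    3.7 -198.1]
202 [ -26.6    4.2 -184.1]
shift [0.0311 0.0048 0.0742] turn [-0.0014 -0.0026 -0.0021] rows>= 1.9
```

```bash
python3 -m pendant '[[[0.031,0.0048,0.03],[-0.0014,-0.0026,-0.002],0.02],[[0.031,0.0048,0.06],[-0.0014,-0.0026,-0.002],0.02],[[0.031,0.0048,0.074],[-0.0014,-0.0026,-0.002],0.02],[[0.031,0.0048,0.074],[-0.0014,-0.0026,-0.002],0.02],[[0.031,0.0048,0.074],[-0.0014,-0.0026,-0.002],0.02]]'
python3 -m pendant '[[[0,0,0],[0,0,0],0.02],[[0,0,0],[0,0,0],0.02]]'
```

```text
time: 6.3
tool_pos: [569.9, 199.1, 313.3]
tcp_rot: [3.141, 0.001, 3.046]
contact_force: [1.0, 0.2, -0.8]
grip_width: 27.8
time: 6.47
tool_pos: [570.4, 200.0, 315.2]
tcp_rot: [3.139, 0.006, 3.047]
contact_force: [0.4, -0.0, -0.8]
grip_width: 28.0
```

```bash
python3 -m pendant '[[[0,0,0.005],[0,0,0],0.02],[[0,0,0.01],[0,0,0],0.02],[[0,0,0.01],[0,0,0],0.02]]'
python3 -m pendant '[[[0,0,0.002],[0,0,0],0.02],[[0,0,0.002],[0,0,0],0.02]]'
python3 -m pendant '[[[0,0,0.001],[0,0,0],0.02],[[0,0,0.001],[0,0,0],0.02]]'
```

```text
time: 6.72
tool_pos: [569.5, 200.6, 302.6]
tcp_rot: [3.141, 0.001, 3.048]
contact_force: [-1.0, 0.1, -0.4]
grip_width: 28.2
time: 6.88
tool_pos: [569.7, 200.8, 301.1]
tcp_rot: [3.14, 0.002, 3.048]
contact_force: [0.9, 0.7, -1.1]
grip_width: 27.9
time: 7.05
tool_pos: [569.8, 200.8, 300.4]
tcp_rot: [3.14, 0.003, 3.048]
contact_force: [0.1, 1.2, -0.4]
grip_width: 27.9
```

```bash
python3 -m pendant '[[[0,0,0.001],[0,0,0],0.02],[[0,0,0.001],[0,0,0],0.02]]'; python3 -m pendant '[[[0,0,0.001],[0,0,0],0.02],[[0,0,0.001],[0,0,0],0.02]]'
```

```text
time: 7.22
tool_pos: [569.8, 200.8, 299.7]
tcp_rot: [3.14, 0.003, 3.048]
contact_force: [-0.1, 0.7, 1.0]
grip_width: 27.8
time: 7.38
tool_pos: [569.8, 200.8, 298.7]
tcp_rot: [3.14, 0.003, 3.048]
contact_force: [-1.3, -0.7, 1.6]
grip_width: 27.8
```

```bash
python3 -m pendant '[[[0,0,0.001],[0,0,0],0.02],[[0,0,0.0015],[0,0,0],0.02],[[0,0,0.0015],[0,0,0],0.02]]'; python3 -m pendant '[[[0,0,0.001],[0,0,0],0.02],[[0,0,0.0015],[0,0,0],0.02],[[0,0,0.0015],[0,0,0],0.02]]'; python3 -m pendant '[[[0,0,0],[0,0,0],0.02],[[0,0,0],[0,0,0],0.02]]'
```

```text
time: 7.63
tool_pos: [569.8, 200.8, 297.2]
tcp_rot: [3.14, 0.003, 3.048]
contact_force: [-1.1, 0.4, 2.7]
grip_width: 27.6
time: 7.88
tool_pos: [569.8, 200.8, 295.6]
tcp_rot: [3.14, 0.003, 3.048]
contact_force: [-1.1, 0.4, 4.5]
grip_width: 27.8
time: 8.05
tool_pos: [569.8, 200.8, 295.7]
tcp_rot: [3.14, 0.003, 3.048]
contact_force: [-1.0, -0.2, 5.6]
grip_width: 27.9
```

```bash
python3 -m pendant '[[[-0.003,0,0],[0,0,0],0.02],[[-0.007,0,0],[0,0,0],0.02],[[-0.011,0,0],[0,0,0],0.02],[[-0.015,0,0],[0,0,0],0.02],[[-0.019,0,0],[0,0,0],0.02],[[-0.023,0,0],[0,0,0],0.02],[[-0.025,0,0],[0,0,0],0.02],[[-0.025,0,0],[0,0,0],0.02]]'
```

```text
time: 8.72
tool_pos: [595.3, 198.3, 295.5]
tcp_rot: [3.14, 0.004, 3.048]
contact_force: [-1.8, -0.1, 4.7]
grip_width: 27.8
```

```bash
python3 -m pendant '[[[-0.004,0,0],[0,0,0],0.02],[[-0.008,0,0],[0,0,0],0.02],[[-0.012,0,0],[0,0,0],0.02],[[-0.016,0,0],[0,0,0],0.02],[[-0.020,0,0],[0,0,0],0.02],[[-0.025,0,0],[0,0,0],0.02],[[-0.025,0,0],[0,0,0],0.02]]'; python3 -m pendant '[[[-0.004,0,0],[0,0,0],0.02],[[-0.008,0,0],[0,0,0],0.02],[[-0.012,0,0],[0,0,0],0.02],[[-0.016,0,0],[0,0,0],0.02],[[-0.020,0,0],[0,0,0],0.02],[[-0.025,0,0],[0,0,0],0.02],[[-0.025,0,0],[0,0,0],0.02]]'
```

```text
time: 9.3
tool_pos: [620.6, 195.9, 295.7]
tcp_rot: [3.14, 0.004, 3.047]
contact_force: [0.9, 0.0, 4.3]
grip_width: 27.9
time: 9.88
tool_pos: [645.4, 193.6, 295.7]
tcp_rot: [3.14, 0.004, 3.048]
contact_force: [-0.6, -1.2, 4.2]
grip_width: 27.8
```

```bash
python3 -m pendant '[[[-0.004,0,0],[0,0,0],0.02],[[-0.008,0,0],[0,0,0],0.02],[[-0.012,0,0],[0,0,0],0.02],[[-0.016,0,0],[0,0,0],0.02],[[-0.020,0,0],[0,0,0],0.02],[[-0.024,0,0],[0,0,0],0.02],[[-0.024,0,0],[0,0,0],0.02],[[-0.024,0,0],[0,0,0],0.02],[[-0.024,0,0],[0,0,0],0.02]]'
python3 - <<'E'
from h import *
c=capture("scene"); cv2.imwrite("pics/s2.png",cv2.resize(c["color"][150:330,290:530,::-1],None,fx=3,fy=3))
E
```

```text
time: 10.63
tool_pos: [668.9, 191.3, 296.1]
tcp_rot: [3.14, 0.005, 3.048]
contact_force: [1.2, -0.5, 4.5]
grip_width: 27.8
```

View pics/s2.png

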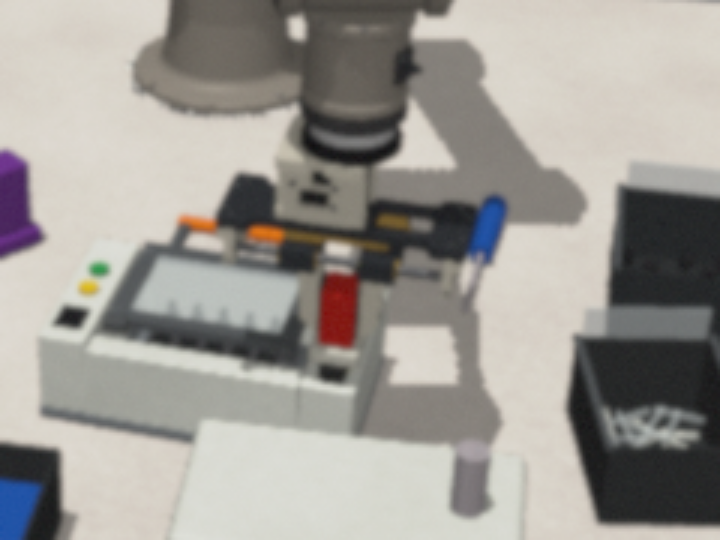

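The crop shows the block upright on the far end of the strip at about (340,315), with the flap still shut. Lifting and returning to the mat.

```bash
python3 -m pendant '[[[0,0,-0.01],[0,0,0],0.02],[[0,0,-0.04],[0,0,0],0.02],[[0,0,-0.08],[0,0,0],0.02],[[0,0,-0.085],[0,0,0],0.02]]'
python3 -c "
from h import *
go((484,-327,381),(np.pi,0,np.radians(174.5)))"
```

```text
time: 11.02
tool_pos: [668.5, 191.6, 388.3]
tcp_rot: [3.137, 0.012, 3.048]
contact_force: [0.7, -0.3, 1.2]
grip_width: 28.1
shift [ 0.1352 -0.5336  0.0035] turn [0.0041 0.0124 0.0023] rows>= 13.2
```

```bash
python3 -m pendant '[[[0.135,-0.533,0],[0,0.003,0],0.02],[[0.135,-0.533,0],[0,0.003,0],0.02],[[0.135,-0.533,0],[0,0.003,0],0.02],[[0.135,-0.533,0],[0,0.003,0],0.02],[[0.135,-0.533,0],[0,0.003,0],0.02],[[0.135,-0.533,0],[0,0.003,0],0.02],[[0.135,-0.533,0],[0,0.003,0],0.02],[[0.135,-0.533,0],[0,0.003,0],0.02],[[0.135,-0.533,0],[0,0.003,0],0.02],[[0.135,-0.533,0],[0,0.003,0],0.02]]'
python3 -c "
from h import *
go((484,-327,381),(np.pi,0,np.radians(174.5)))"
```

```text
time: 11.85
tool_pos: [527.2, -202.7, 380.0]
tcp_rot: [3.14, -0.001, 3.048]
contact_force: [0.0, -0.7, -1.7]
grip_width: 27.6
shift [ 0.0314 -0.1278 -0.0012] turn [ 0.0017 -0.0008  0.0024] rows>= 3.2
```

```bash
python3 -m pendant '[[[0.031,-0.128,0],[0.0017,0,0.0024],0.02],[[0.031,-0.128,0],[0.0017,0,0.0024],0.02],[[0.031,-0.128,0],[0.0017,0,0.0024],0.02],[[0.031,-0.128,0.02],[0.0017,0,0.0024],0.02],[[0.031,-0.128,0.05],[0.0017,0,0.0024],0.02],[[0.031,-0.128,0.09],[0.0017,0,0.0024],0.02],[[0.031,-0.128,0.12],[0.0017,0,0.0024],0.02],[[0.031,-0.128,0.14],[0.0017,0,0.0024],0.02],[[0.031,-0.128,0.15],[0.0017,0,0.0024],0.02],[[0.031,-0.128,0.15],[0.0017,0,0.0024],0.02]]'
python3 -m pendant '[[[0,0,0],[0,0,0],0.02],[[0,0,0],[0,0,0],0.02]]'
python3 -c "
from h import *
go((484,-327,202.3),(np.pi,0,np.radians(174.5)))"
```

```text
time: 12.68
tool_pos: [485.0, -325.0, 227.5]
tcp_rot: [3.139, -0.004, 3.045]
contact_force: [-0.3, 0.2, -0.2]
grip_width: 27.8
time: 12.85
tool_pos: [486.1, -325.8, 231.4]
tcp_rot: [-3.14, 0.002, 3.046]
contact_force: [-0.1, -0.1, -1.0]
grip_width: 28.1
shift [ 0.002  -0.0013  0.0291] turn [-0.0019  0.002  -0.    ] rows>= 0.7
```

```bash
python3 -m pendant '[[[0,0,0.01],[0,0,0],0.02],[[0,0,0.02],[0,0,0],0.02],[[0,0,0.025],[0,0,0],0.02],[[0,0,0.025],[0,0,0],0.02],[[0,0,0.025],[0,0,0],0.02]]'
python3 -m pendant '[[[0,0,0.0015],[0,0,0],0.02],[[0,0,0.0015],[0,0,0],0.02]]'
python3 -m pendant '[[[0,0,0.001],[0,0,0],0.02],[[0,0,0.001],[0,0,0],0.02]]'
```

```text
time: 13.27
tool_pos: [485.4, -325.4, 204.2]
tcp_rot: [3.141, -0.001, 3.045]
contact_force: [0.1, -0.2, -1.2]
grip_width: 28.1
time: 13.43
tool_pos: [485.6, -325.5, 203.3]
tcp_rot: [-3.141, -0.0, 3.045]
contact_force: [-0.4, -0.1, -1.3]
grip_width: 27.8
time: 13.6
tool_pos: [485.5, -325.5, 202.3]
tcp_rot: [-3.141, -0.0, 3.045]
contact_force: [-0.1, -0.4, -0.9]
grip_width: 27.8
```

```bash
python3 -m pendant '[[[0,0,0.001],[0,0,0],0.02],[[0,0,0.001],[0,0,0],0.02]]'; python3 -m pendant '[[[0,0,0],[0,0,0],0.04],[[0,0,0],[0,0,0],0.0918],[[0,0,0],[0,0,0],0.0918],[[0,0,0],[0,0,0],0.0918],[[0,0,0],[0,0,0],0.0918],[[0,0,0],[0,0,0],0.0918],[[0,0,0],[0,0,0],0.0918],[[0,0,0],[0,0,0],0.0918],[[0,0,0],[0,0,0],0.0918],[[0,0,0],[0,0,0],0.0918]]'
```

```text
time: 13.77
tool_pos: [485.6, -325.5, 202.1]
tcp_rot: [-3.141, 0.0, 3.046]
contact_force: [-0.7, 1.6, 5.2]
grip_width: 27.9
time: 14.6
tool_pos: [485.5, -325.5, 201.2]
tcp_rot: [-3.141, -0.0, 3.045]
contact_force: [0.7, -0.1, 0.7]
grip_width: 89.6
```

```bash
python3 -m pendant '[[[0,0,-0.02],[0,0,0],0.0918],[[0,0,-0.05],[0,0,0],0.0918],[[0,0,-0.09],[0,0,0],0.0918],[[0,0,-0.13],[0,0,0],0.0918],[[0,0,-0.17],[0,0,0],0.0918],[[0,0,-0.18],[0,0,0],0.0918],[[0,0,-0.18],[0,0,0],0.0918]]'
python3 - <<'E'
from h import *
c=capture("wrist"); cv2.imwrite("pics/w4.png",c["color"][:,:,::-1])
for b in blobs(c,"red",60,130,185): print("bright",b[0],b[1].round(1),np.round(b[2][1]),onz(c,b[2][0],68).round(1))
w=dict(np.load("w3.npz")); b=blobs(w,"orange",40)[0]; print("bar",onz(w,b[2][0],88),[onz(w,p,88).round(1) for p in((66,93),(255,93))])
t=dict(np.load("top0.npz")); print(tri(w,b[2][0],t,(265.6,249.9)))
go((488.3,93,320),(np.pi,0,1.4755))
E
```

```text
time: 15.18
tool_pos: [485.9, -325.7, 385.5]
tcp_rot: [-3.136, 0.006, 3.046]
contact_force: [-0.3, 0.2, -1.3]
grip_width: 91.8
bright 584 [324.3 232.7] [20. 29.] [ 492.2 -325.7   68. ]
bright 363 [349.  388.1] [15. 40.] [ 649.4 -317.4   68. ]
bar [488.77185797  91.91765683  88.        ] [array([482.8,  28.9,  88. ]), array([494.9, 156.9,  88. ])]
[488.64732545  92.42130288  88.95767271]
shift [0.0376 0.4169 0.0616] turn [1.0000e-04 3.5000e-03 1.5699e+00] rows>= 12.6
```

View pics/w4.png

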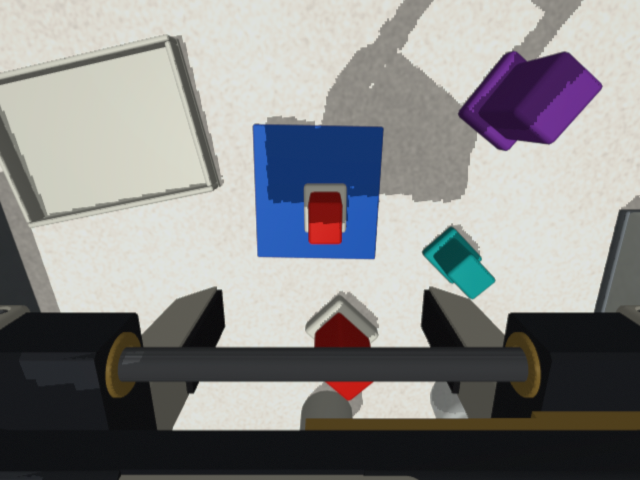

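The block stands upright on the mat at about (325,212), and the fingers are clear of it. Two views put the bar at (488.6, 92.4, 89), against 88 in the text.

```bash
python3 -m pendant '[[[0.038,0.417,0.06],[0,0,1.57],0.028],[[0.038,0.417,0.06],[0,0,1.57],0.028],[[0.038,0.417,0.06],[0,0,1.57],0.028],[[0.038,0.417,0.06],[0,0,1.57],0.028],[[0.038,0.417,0.06],[0,0,1.57],0.028],[[0.038,0.417,0.06],[0,0,1.57],0.028],[[0.038,0.417,0.06],[0,0,1.57],0.028],[[0.038,0.417,0.06],[0,0,1.57],0.028],[[0.038,0.417,0.06],[0,0,1.57],0.028],[[0.038,0.417,0.06],[0,0,1.57],0.028]]'
python3 -c "
from h import *
go((488.6,92.5,320),(np.pi,0,1.4755));print(get_obs()['joint_positions'])"
```

```text
time: 16.07
tool_pos: [487.1, 56.8, 324.3]
tcp_rot: [-3.137, -0.001, 1.887]
contact_force: [0.1, -0.2, 0.2]
grip_width: 30.4
shift [0.0334 0.0126 0.0043] turn [-0.0044 -0.0005  0.4115] rows>= 3.3
[-4.02684837e-02  3.64663101e-01  1.73408967e+00 -1.94132835e-04
  1.04722306e+00 -3.56421508e-01]
```

```bash
python3 -m pendant '[[[0.0334,0.0126,0.004],[-0.003,0,0.41],0.028],[[0.0334,0.0126,0.004],[-0.003,0,0.41],0.028],[[0.0334,0.0126,0.004],[-0.003,0,0.41],0.028],[[0.0334,0.0126,0.004],[-0.003,0,0.41],0.028],[[0.0334,0.0126,0.004],[-0.003,0,0.41],0.028],[[0.0334,0.0126,0.004],[-0.003,0,0.41],0.028]]'
python3 - <<'E'
from h import *
go((488.6,92.5,248),(np.pi,0,1.4755))
c=capture("wrist"); np.savez("w5.npz",**c); cv2.imwrite("pics/w5.png",c["color"][:,:,::-1])
E
```

```text
time: 16.57
tool_pos: [489.0, 90.7, 321.1]
tcp_rot: [-3.141, -0.0, 1.484]
contact_force: [0.4, -0.3, 0.7]
grip_width: 28.0
shift [ 0.0017 -0.0005  0.0731] turn [-0.0006  0.      0.009 ] rows>= 1.8
```

View pics/w5.png

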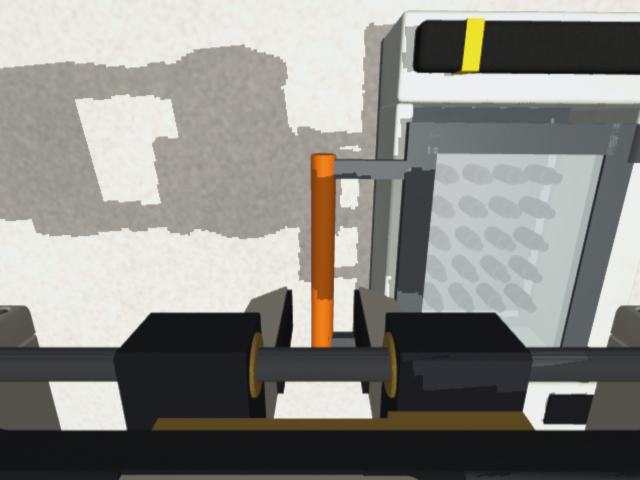

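The picture shows the bar at column 323, centred between the fingers (290 to 357). Descending.

```bash
python3 -m pendant '[[[0.0017,-0.0005,0.03],[0,0,0.009],0.028],[[0.0017,-0.0005,0.045],[0,0,0.009],0.028],[[0.0017,-0.0005,0.06],[0,0,0.009],0.028],[[0.0017,-0.0005,0.073],[0,0,0.009],0.028],[[0.0017,-0.0005,0.073],[0,0,0.009],0.028],[[0.0017,-0.0005,0.073],[0,0,0.009],0.028]]'
python3 -m pendant '[[[0,0,0],[0,0,0],0.02],[[0,0,0],[0,0,0],0.005],[[0,0,0],[0,0,0],0.005],[[0,0,0],[0,0,0],0.005],[[0,0,0],[0,0,0],0.005],[[0,0,0],[0,0,0],0.005],[[0,0,0],[0,0,0],0.005]]'
```

```text
time: 17.12
tool_pos: [489.1, 92.2, 249.0]
tcp_rot: [3.141, -0.0, 1.474]
contact_force: [-0.0, -0.5, -0.8]
grip_width: 27.6
time: 17.7
tool_pos: [488.7, 92.5, 250.2]
tcp_rot: [3.14, -0.0, 1.474]
contact_force: [-4.6, -0.1, 5.5]
grip_width: 12.9
```

```bash
python3 -m pendant '[[[0,0.0001,-0.004],[0,0,0],0.005],[[0,0.0003,-0.0085],[0,0,0],0.005],[[0,0.0008,-0.017],[0,0,0],0.005],[[0,0.0019,-0.0254],[0,0,0],0.005],[[0,0.0034,-0.0338],[0,0,0],0.005],[[0,0.0034,-0.0338],[0,0,0],0.005],[[0,0.0034,-0.0338],[0,0,0],0.005]]'
python3 - <<'E'
from h import *
c=capture("scene"); 
print([(b[0],b[1].round(1)) for b in blobs(c,"orange",40,130) if b[1][1]>150])
cv2.imwrite("pics/s3.png",cv2.resize(c["color"][150:330,290:530,::-1],None,fx=3,fy=3))
E
```

```text
time: 18.28
tool_pos: [492.0, 92.2, 284.3]
tcp_rot: [3.141, -0.0, 1.474]
contact_force: [-7.5, 1.3, -1.9]
grip_width: 13.1
[(65, array([386.6, 218.9]))]
```

View pics/s3.png

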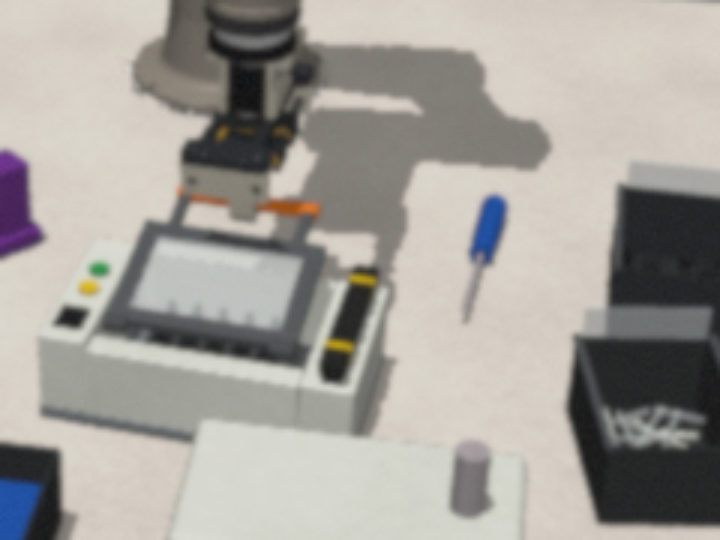

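```bash
python3 -m pendant '[[[0,0.0017,-0.0083],[0,0,0],0.005],[[0,0.0038,-0.0165],[0,0,0],0.005],[[0,0.0065,-0.0245],[0,0,0],0.005],[[0,0.0096,-0.0324],[0,0,0],0.005],[[0,0.0131,-0.0402],[0,0,0],0.005],[[0,0.017,-0.0477],[0,0,0],0.005],[[0,0.0213,-0.0551],[0,0,0],0.005],[[0,0.0259,-0.0622],[0,0,0],0.005],[[0,0.0259,-0.0622],[0,0,0],0.005]]'; python3 -m pendant '[[[0,0,0],[0,0,0],0.005]]'
```

```text
time: 19.08
tool_pos: [517.4, 89.7, 348.4]
tcp_rot: [-3.141, -0.0, 1.474]
contact_force: [-13.7, 1.1, 4.9]
grip_width: 13.0
time: 19.17
tool_pos: [517.0, 89.8, 347.6]
tcp_rot: [-3.141, -0.0, 1.474]
contact_force: [-12.9, 2.1, 5.0]
grip_width: 12.7
```

```bash
python3 -m pendant '[[[0,-0.001,-0.0006],[0,0,0],0.005],[[0,-0.001,-0.0006],[0,0,0],0.005],[[0,-0.001,-0.0006],[0,0,0],0.005]]'; python3 -m pendant '[[[0,0,0],[0,0,0],0.005]]'
```

```text
time: 19.42
tool_pos: [516.7, 89.8, 347.9]
tcp_rot: [3.14, -0.001, 1.474]
contact_force: [-7.1, 0.8, 0.9]
grip_width: 12.9
time: 19.5
tool_pos: [516.7, 89.8, 347.9]
tcp_rot: [3.14, -0.001, 1.474]
contact_force: [-7.3, 1.4, 1.9]
grip_width: 13.0
```

```bash
python3 -m pendant '[[[0,0.0042,-0.0075],[0,0,0],0.005],[[0,0.0095,-0.0141],[0,0,0],0.005],[[0,0.0151,-0.0205],[0,0,0],0.005],[[0,0.0211,-0.0266],[0,0,0],0.005],[[0,0.0273,-0.0323],[0,0,0],0.005],[[0,0.0338,-0.0378],[0,0,0],0.005],[[0,0.0406,-0.0429],[0,0,0],0.005],[[0,0.0477,-0.0477],[0,0,0],0.005],[[0,0.0477,-0.0477],[0,0,0],0.005]]'; python3 -m pendant '[[[0,0,0],[0,0,0],0.005]]'
```

```text
time: 20.25
tool_pos: [565.4, 85.0, 398.6]
tcp_rot: [3.134, -0.001, 1.474]
contact_force: [-8.7, 1.3, 11.0]
grip_width: 13.0
time: 20.33
tool_pos: [564.8, 85.1, 398.1]
tcp_rot: [3.135, -0.001, 1.474]
contact_force: [-9.1, 1.2, 9.9]
grip_width: 13.4
```

Run:
```python
from h import *
ims=[]
for n in("scene","wrist"):
    c=capture(n); np.savez(n+"4.npz",**c)
    for b in blobs(c,"orange",20): 
        if n!="scene" or b[1][1]>130: print(n,b[0],b[1].round(1),[x.round(1).tolist() for x in cv2.boxPoints(b[2])])
    ims.append(c["color"][:,:,::-1])
a=cv2.resize(ims[0][140:310,290:470],(400,378)); b=cv2.resize(ims[1],(400,300)); b=cv2.copyMakeBorder(b,0,78,0,0,cv2.BORDER_CONSTANT)
cv2.imwrite("pics/m4.png",np.hstack([a,b]))
```

```text
scene 79 [349.9 190.5] [[341.5, 191.6999969482422], [342.1000061035156, 187.0], [358.5, 189.10000610351562], [357.8999938964844, 193.6999969482422]]
scene 88 [380.9 194.8] [[369.6000061035156, 196.0], [370.0, 191.6999969482422], [391.29998779296875, 194.0], [390.8999938964844, 198.3000030517578]]
wrist 5783 [322.3 256.7] [[305.0, 347.0], [305.0, 171.0], [340.0, 171.0], [340.0, 347.0]]
wrist 1108 [323.1 399.5] [[309.0, 381.0], [338.0, 381.0], [338.0, 418.0], [309.0, 418.0]]
```

View pics/m4.png

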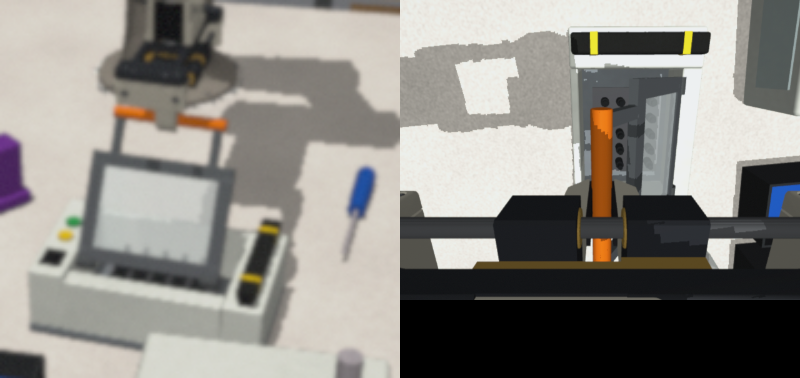

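The flap is up about 1 rad with the bar between the fingers. In the left half the bar is at about (170,120). In the right half the bar is at column 600, and both marks show at (594,42) and (688,42).

Run:
```python
from h import *
s=dict(np.load("scene4.npz"));w=dict(np.load("wrist4.npz"))
X=tri(w,(322.5,171),s,(391,196));print("left end",X.round(1),(proj(s,X)-(391,196)).round(1))
P,R=pose(); print("in tool",R.inv().apply(X-P).round(1))
ys=[b for b in blobs(w,"yellow",60)]; M=[onz(w,b[1],102) for b in ys]; print([m.round(1) for m in M],np.linalg.norm(M[0]-M[1]))
N,F=sorted(M,key=lambda m:m[0]); d=F-N; yaw=np.arctan2(d[1],d[0]); ex=np.array([np.cos(yaw),np.sin(yaw)]);ey=np.array([-ex[1],ex[0]])
O=((N+F)/2)[:2]-25*ex-115*ey; print("yaw",np.degrees(yaw),"O",O)
B=X[:2]-O; bx,by=B@ex,B@ey; print("bar st",bx,by,X[2],"r",np.hypot(75-bx,X[2]-88),"theta",np.arctan2(X[2]-88,75-bx))
o=get_obs(); print(o["moment"],o["contact_force"])
```

```text
left end [571.8 149.4 231.8] [0.1 0. ]
in tool [ 64.4  -0.2 166.2]
[array([569.1, 201. , 102. ]), array([668.3, 191.7, 102. ])] 99.69872123072409
yaw -5.333509627938835 O [583.13329846  84.18858598]
bar st -17.36183124605329 63.83894226936271 231.81351358305568 r 170.91821014809443 theta 0.9999003728545566
[0.10194862 1.61039125 0.05989031] [-8.49778692  0.60721233  9.47097615]
```

```bash
python3 -m pendant '[[[0,0.0073,-0.0054],[0,0,0],0.005],[[0,0.0148,-0.0096],[0,0,0],0.005],[[0,0.0225,-0.0135],[0,0,0],0.005],[[0,0.0303,-0.017],[0,0,0],0.005],[[0,0.0383,-0.0201],[0,0,0],0.005],[[0,0.0464,-0.0228],[0,0,0],0.005],[[0,0.0547,-0.0252],[0,0,0],0.005],[[0,0.0609,-0.0267],[0,0,0],0.005],[[0,0.063,-0.027],[0,0,0],0.005]]'; python3 -m pendant '[[[0,0,0],[0,0,0],0.005]]'
cat > barchk.py <<'E'
from h import *
s=capture("scene");w=capture("wrist")
bw=max(blobs(w,"orange",100),key=lambda b:b[0] if b[1][1]<345 else 0)[2]; q=cv2.boxPoints(bw); uw=(bw[0][0],q[:,1].min())
bs=[b for b in blobs(s,"orange",20) if 130<b[1][1]<300 and b[1][0]>300]; r=max(bs,key=lambda b:b[1][0])[2]; q=cv2.boxPoints(r); q=q[np.argsort(-q[:,0])]; us=q[:2].mean(0)
X=tri(w,uw,s,us); P,R=pose(); O=np.array([583.13,84.19]);a=np.radians(-5.33);ex=np.array([np.cos(a),np.sin(a)]);ey=np.array([-ex[1],ex[0]])
bx,by=(X[:2]-O)@ex,(X[:2]-O)@ey
print(uw,us,"bar",X.round(1),"err",(proj(w,X)-uw).round(1),"tool",R.inv().apply(X-P).round(1),"st",bx.round(1),by.round(1),"r",np.hypot(75-bx,X[2]-88).round(1),"theta",np.arctan2(X[2]-88,75-bx).round(3),"tcp st x",((P[:2]-O)@ex).round(1))
o=get_obs(); print(o["contact_force"].round(1) if hasattr(o["contact_force"],"round") else o["contact_force"],np.round(o["joint_positions"],2))
E
python3 barchk.py
```

```text
time: 21.18
tool_pos: [628.3, 78.7, 424.7]
tcp_rot: [3.133, -0.001, 1.473]
contact_force: [-3.7, 1.1, 8.4]
grip_width: 13.1
time: 21.27
tool_pos: [628.1, 78.8, 424.6]
tcp_rot: [3.133, -0.001, 1.474]
contact_force: [-3.2, 1.0, 9.5]
grip_width: 13.0
(322.4999694824219, np.float32(169.99998)) [385.88    199.83997] bar [635.4 143.8 255.2] err [-0.1 -0.5] tool [ 65.2  -0.2 169.4] st 46.5 64.2 r 169.6 theta 1.402 tcp st x 44.9
[-3.2  0.7  7.1] [0.   0.53 1.17 0.   1.43 0.1 ]
```

```bash
python3 -m pendant '[[[0,0.006,-0.0012],[0,0,0],0.005],[[0,0.012,-0.002],[0,0,0],0.005],[[0,0.018,-0.0027],[0,0,0],0.005],[[0,0.023,-0.0032],[0,0,0],0.005],[[0,0.0265,-0.0035],[0,0,0],0.005],[[0,0.0285,-0.0035],[0,0,0],0.005],[[0,0.0285,-0.0035],[0,0,0],0.005],[[0,0.0285,-0.0035],[0,0,0],0.005]]'; python3 -m pendant '[[[0,0,0],[0,0,0],0.005]]'
python3 barchk.py
```

```text
time: 22.03
tool_pos: [656.3, 76.1, 426.0]
tcp_rot: [3.136, -0.001, 1.474]
contact_force: [-1.1, 1.3, 6.0]
grip_width: 12.8
time: 22.12
tool_pos: [656.2, 76.1, 426.0]
tcp_rot: [3.136, -0.001, 1.474]
contact_force: [-0.4, 0.9, 5.0]
grip_width: 12.8
(321.4999694824219, np.float32(169.99998)) [383.03998 204.72   ] bar [662.8 140.8 257.1] err [0.1 0.6] tool [ 64.9  -0.6 168.9] st 74.0 63.8 r 169.2 theta 1.565 tcp st x 73.5
[-1.   1.1  5.5] [-0.    0.59  1.07  0.    1.48  0.1 ]
```

```bash
python3 -m pendant '[[[0,0,0],[0,0,0],0.005],[[0,0,0],[0,0,0],0.005],[[0,0,0],[0,0,0],0.005],[[0,0,0],[0,0,0],0.005],[[0,0,0],[0,0,0],0.005],[[0,0,0],[0,0,0],0.005],[[0,0,0],[0,0,0],0.005],[[0,0,0],[0,0,0],0.005]]'
python3 - <<'E'
from h import *
c=capture("scene");t=capture("top")
a=cv2.resize(c["color"][150:330,180:480,::-1],(600,360)); b=cv2.resize(t["color"][130:310,170:470,::-1],(400,240)); b=cv2.copyMakeBorder(b,0,0,0,200,cv2.BORDER_CONSTANT)
cv2.imwrite("pics/f.png",np.vstack([a,b])); print(get_obs()["tool_pos"],get_obs()["contact_force"],get_obs()["dq"])
E
```

```text
time: 22.88
tool_pos: [656.1, 76.1, 426.0]
tcp_rot: [3.136, -0.001, 1.474]
contact_force: [-1.1, 1.6, 5.0]
grip_width: 12.9
[656.15080531  76.16054845 425.99243201] [-0.72166114  1.79152401  4.63898295] [-0.00036224 -0.00088668  0.00143253  0.00078384 -0.00131166 -0.00016698]
```

View pics/f.png

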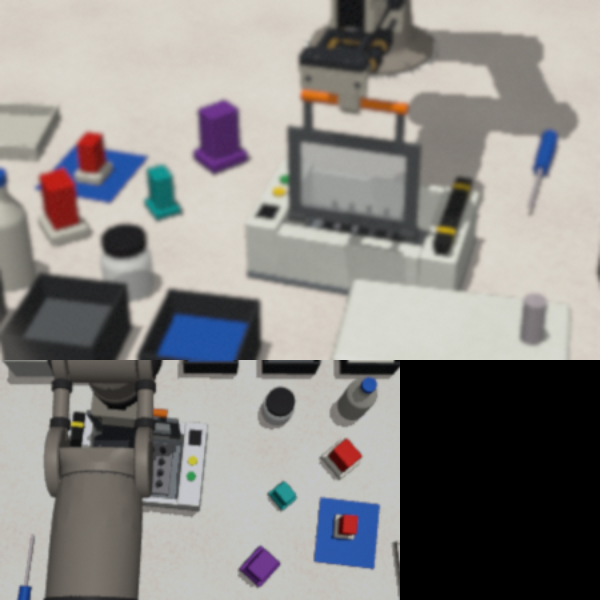

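The flap stands upright, with its bar held at (355,103). The block stands on its mat at (92,155), and the bystanders are where they were. Handing in.

```bash
python3 -c "
from plant import close_job; print(close_job())"
```

```text
the job is handed in; nothing more can be done
None
```

The job is handed in with every step carried out; `close_job` gives no verdict, so success rests on my own checks below.

- **Safety edge:** I pressed it about 4 mm (roughly 5.5–6.5 N) at the near mark and slid the block about 100 mm to the far mark. The readings along the way stayed steady.
- **Test block:** I set it back upright on the blue mat and let it go. The last pictures show it standing there, and the things beside it look unmoved.
- **Flap:** I pinched the orange bar and swung the flap up. My last measurement from two camera views put it at about 1.565 rad (target 1.571), 169 mm from the hinge. The arm was still, with about 5 N on the wrist.

**What disagreed:**
- The bar moved about 10 mm towards the fingertips in the grip during the swing, which I think was it rolling as the flap turned. This gave up to about 14 N on the wrist. I corrected the path for it, and the bar ended well within the pads.
- The grip opening read 13 mm on the 14 mm bar.
- The first top-view estimate of the marks was about 3 mm off in y from the two-view and wrist-camera values, so I used the latter.

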